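Nest three sieve pans on one hook, largest first

ROBOT

A 6-joint arm with a two-finger parallel gripper is mounted at the origin on a cart in front of the work surface, level with it; the furniture and walls round the work are solid. World frame = base frame: x ahead of the robot, y to its left, z up, the work surface at z = 0. Lengths are in m, angles in degrees, forces in N, time in s.
With the tool pointing down it reaches from about 0.4 to 0.825 m from the base axis. Payload 7 kg.
Tool frame: the origin (TCP) lies between the finger pads; the fingertips stand 19 mm ahead of it and the grasp point (between the pads) is the TCP; z points along the fingers, y is the line along which they close (so a half turn about z gives the same grasp; the last joint's range is limited). The gripper opens to 88 mm and grips with 3 to 60 N. Pads are 19 mm wide; open, the fingers measure 130 mm over their backs; the gripper's body (78 mm by 193 mm) begins 47 mm behind the grasp point.
Start: joints at [82.913, 20.546, 0.682, 0, -70.136, -16.507], TCP at [0.27, 0.619, 0.216] pointing down, gripper open.
Joint ranges: [-176.03, 176.03], [-82.01, 121.73], [-58.28, 71.71], [-173.87, 95.51], [-174.79, -0.11], [-173.66, 173.66]. Speed limits (degrees/s): [136.94, 136.94, 172.46, 180, 180, 180].

INTERFACE

Orientations are given as [roll, pitch, yaw] about the fixed x, y, z axes, in that order (R = Rz(yaw) Ry(pitch) Rx(roll)).
In Python, from plant import r gives the robot as it stands. The module is installed in compiled form; this text tells all that it offers.
- The arm moves only by the shell command python3 -m pendant 'ROWS' [OPENING] [FORCE]. ROWS is JSON, a list of rows, each a list of 6 numbers: the shift along the tool's x, y, z in mm, then the turn, a rotation vector about the tool's x, y, z in rad. In form: [[tx, ty, tz, wx, wy, wz], ...]. A call has 1 to 20 rows; each row is the pose to reach, as a shift and turn from the pose commanded when the call began, along the tool's axes at that moment; what a row does not reach only later rows make up. A row lasts 1/8 s, in which the tool goes at most 62.5 mm and 10.7 degrees, less where a joint would pass 70% of its speed; a pose out of reach is approached as far as the arm can. A call with a gripper value outside its range is refused whole. OPENING is the finger opening in mm, from 0 to 87.6, set as the call begins (- or left out, the last holds). The fingers move at their own pace and stop on an object; FORCE is the grip in N (left out, the last holds). Time passes only in rows, so rows that repeat a pose let the fingers close. It gives the time, the measured TCP pose, the force, the opening and the grip force at its end, in the units of the state.
- r.get_state(): the state, without advancing time (a new reading comes with each control period).
- r.capture(name): name is "scene" or "top" or "wrist"; returns the picture (384x512x3 uint8, red, green, blue); there is no depth.
- r.camera_params(name): a dict with "mtx" (3x3 intrinsics, pixels), "distortion" ([k1, k2, p1, p2, k3] as OpenCV has them; the pictures are not rectified), "rvec" (rotation vector, rad) and "tvec" (3), from world to camera coordinates, as OpenCV has them; the wrist camera has in their place "mount" (4x4, takes a point from camera to tool coordinates, whose origin is the TCP and whose axes are the flange's). Camera axes: x right, y down, z forward; pixel columns grow to the right and rows downward; lengths in m; the calibration is good to about 2 mm. A picture is of the moment at which its call begins: read the wrist's pose just before it. camera_params takes no time and is no camera call.
- r.close_job(): hands the job in; it is judged then, once.
The state is a dict: "time_s": time; "joints": joint angles; "qd": joint speeds; "joint_torque": joint torques, N m; "tcp_pos": TCP position; "eef_rot": TCP orientation; "contact_force": force on the tool from outside, world axes, zero at the start; "moment": the same for the moment, N m; "gripper_width": finger opening in m; "gripper_force": force on a finger pad.
Only numpy, scipy, OpenCV 4.12 (cv2) and the standard library are available. Lean on these libraries where they do the work, as an engineer would, in place of code of your own. Each camera call takes 0.05 s, during which the arm holds its last target. There are 200 camera calls.

TASK

Hang the three sieve pans on the hook of the stand, nested in one another: the largest first, then the medium one, then the smallest. Set each one's eye down on the hook, then press its handle gently back until the sprung rubber pad just gives, never ramming the pad to its stop, and let go. Leave the other things on the bench where they are.

Things in the scene. Friction and masses are not known exactly. Their poses are not given: they have to be found in the camera images.
- hook_stand: Fixed stand: dark steel foot 110x120x12 mm, post, blue sleeve (top 200 mm high), arm with hook and rubber pad. Origin under the post on the bench; z up; the hook points along -x at y = 0. The arm is telescopic, clamped at an extension NOT measured: the pad's front face is anywhere from 45 to 81 mm in front (-x) of the origin: feel for it.
- hook_root (a point): Fixed point on the stand, 200 mm above its foot, in front (-x) of its origin by 45 mm: where the hook's top meets the pad's face if the arm is fully in (really up to 36 mm further out). The bar is 8 mm thick; its top is 200 mm up at the pad and rises 12 degrees outward; the end, 46 mm in front of the pad's face, turns up to 214 mm.
- hook_over (a point): Fixed point on the stand, 226 mm above the bench, 147 mm in front (-x) of its origin: always clear in front of the hook's end. An eye apex at 221 to 231 mm height passes over the end, and a smaller pan clears the rim of a hanging larger one. Hung, the apex is about 202 mm up (large), 2 mm more for each next pan, handles 8 mm apart.
- pad (a joint): How far the black rubber pad behind the hook (42 mm wide, 86 to 206 mm above the bench, square to the stand's x) is pushed back, m: 0 at rest, 0.009 at its stop. Sprung: gives at 4 N, then 1 N more per mm; springs back afterwards, carrying the pans with it. A pan hangs with its handle flat on the pad or on the handle hung before.
- large_pan: Large sieve pan, stands on the bench: round perforated steel pan, 104 mm diameter, 26 mm high, upright flat blue handle at its rim, 190 mm high in all, about 200 g. Origin level with the underside, below the handle's middle; z up, y across the handle's width; pan on the -x side (centre at x = -57 mm), which must point the way the hook points.
- large_pan_eye (a point): Apex of the eye (slot 22 mm wide, 44 mm high below the apex, roof-shaped top) in the large pan's handle, 150 mm above the pan's origin, mid-thickness; handle 8 mm thick (x +-4 mm). Axes as the pan's.
- large_pan_tab (a point): Middle of the upper end of the large pan's grip tab: 16 mm wide in y, 8 mm thick, 40 mm above the eye's apex. Pinch it from above across its width (fingers closing along y); keep the fingertips at most 30 mm below this point, clear of the eye and of the hook.
- medium_pan: Medium sieve pan, stands on the bench: round perforated steel pan, 78 mm diameter, 26 mm high, upright flat green handle at its rim, 178 mm high in all, about 150 g. Origin level with the underside, below the handle's middle; z up, y across the handle's width; pan on the -x side (centre at x = -44 mm), which must point the way the hook points.
- medium_pan_eye (a point): Apex of the eye (slot 22 mm wide, 44 mm high below the apex, roof-shaped top) in the medium pan's handle, 138 mm above the pan's origin, mid-thickness; handle 8 mm thick (x +-4 mm). Axes as the pan's.
- medium_pan_tab (a point): Middle of the upper end of the medium pan's grip tab: 22 mm wide in y, 8 mm thick, 40 mm above the eye's apex. Pinch it from above across its width (fingers closing along y); keep the fingertips at most 30 mm below this point, clear of the eye and of the hook.
- small_pan: Small sieve pan, stands on the bench: round perforated steel pan, 52 mm diameter, 26 mm high, upright flat red handle at its rim, 166 mm high in all, about 100 g. Origin level with the underside, below the handle's middle; z up, y across the handle's width; pan on the -x side (centre at x = -31 mm), which must point the way the hook points.
- small_pan_eye (a point): Apex of the eye (slot 22 mm wide, 44 mm high below the apex, roof-shaped top) in the small pan's handle, 126 mm above the pan's origin, mid-thickness; handle 8 mm thick (x +-4 mm). Axes as the pan's.
- small_pan_tab (a point): Middle of the upper end of the small pan's grip tab: 28 mm wide in y, 8 mm thick, 40 mm above the eye's apex. Pinch it from above across its width (fingers closing along y); keep the fingertips at most 30 mm below this point, clear of the eye and of the hook.
- flux_jar: bystander: white jar with black cap, 44 x 44 x 54 mm, origin under its centre
- squeeze_bottle: bystander: white squeeze bottle lying on the bench, 58 x 171 x 42 mm, origin under its centre
- third_hand: bystander: third hand (cross-lock tweezers on a block), 40 x 181 x 46 mm, origin under its centre
There are look-alikes about, which are no part of the job. Leave any orange or pink look-alike of the medium_pan alone.

How it is judged (in metres and radians):
On the way, in this order (a step that is already met when the one before it is completed fails the run):
1. the large pan sits on the hook, and is pressed back so that the sprung pad gives (more than 1 mm) (x of large_pan_eye in the frame of hook_stand between -0.097 and -0.04 m and z of large_pan_eye in the frame of hook_stand between 0.192 and 0.212 m and y of large_pan_eye in the frame of hook_stand between -0.006 and 0.006 m and value of joint pad above 0.001 m and contact force between large_pan and hook_stand above 1 N), for 0.15 s.
2. the medium pan sits on the hook in front of the large one, inside it, and is pressed back so that the sprung pad gives (more than 1 mm) (x of medium_pan_eye in the frame of large_pan_eye between -0.014 and -0.005 m and z of medium_pan_eye in the frame of large_pan_eye between -0.006 and 0.011 m and y of medium_pan_eye in the frame of large_pan_eye between -0.008 and 0.008 m and value of joint pad above 0.001 m and contact force between medium_pan and large_pan above 1 N), for 0.15 s.
3. the small pan sits on the hook in front of the medium one, inside it, and is pressed back so that the sprung pad gives (more than 1 mm) (x of small_pan_eye in the frame of medium_pan_eye between -0.014 and -0.005 m and z of small_pan_eye in the frame of medium_pan_eye between -0.006 and 0.011 m and y of small_pan_eye in the frame of medium_pan_eye between -0.008 and 0.008 m and value of joint pad above 0.001 m and contact force between small_pan and medium_pan above 1 N), for 0.15 s.
At the end, for the whole second after the job is handed in: All three pans hang released and still, the large one on the bar next to the pad, each smaller one in front of and inside the last (handles 5 to 14 mm apart, within 8 mm sideways), upright within 0.15 rad, square to the stand within 0.2 rad; pad within 3 mm of rest (x of large_pan_eye in the frame of hook_stand between -0.097 and -0.04 m and z of large_pan_eye in the frame of hook_stand between 0.192 and 0.212 m and y of large_pan_eye in the frame of hook_stand between -0.006 and 0.006 m and angle between each of large_pan, medium_pan, small_pan's own z axis and vertical below 0.15 rad and angle between the y axis of each of large_pan, medium_pan, small_pan and the y axis of hook_stand, either way round below 0.2 rad and linear speed of each of large_pan, medium_pan, small_pan below 0.03 m/s and x of medium_pan_eye in the frame of large_pan_eye between -0.014 and -0.005 m and z of medium_pan_eye in the frame of large_pan_eye between -0.006 and 0.011 m and y of medium_pan_eye in the frame of large_pan_eye between -0.008 and 0.008 m and x of small_pan_eye in the frame of medium_pan_eye between -0.014 and -0.005 m and z of small_pan_eye in the frame of medium_pan_eye between -0.006 and 0.011 m and y of small_pan_eye in the frame of medium_pan_eye between -0.008 and 0.008 m and value of joint pad below 0.003 m); the robot touches nothing.
It fails at once if the sprung pad is rammed: pushed back more than 7.5 mm (about 11.5 N) (value of joint pad above 0.0075 m).
It fails at once if a pan is forced against the hook or its stand with more than 25 N (contact force between any of large_pan, medium_pan, small_pan and hook_stand above 25 N).
It fails at once if a pan is tipped over (more than 45 degrees) (angle between any of large_pan, medium_pan, small_pan's own z axis and vertical above 0.785 rad).
It fails at once if a bystander is moved by more than 40 mm (distance of any of flux_jar, squeeze_bottle, third_hand from where it was at the start of the episode above 0.04 m).
It also fails if it takes over 72 s, if anything falls off the work surface, if the arm or the gripper's body presses on something with over 40 N, if the wrist force passes 120 N, or if a joint passes its speed limit or range.

## Working session

There is one attempt and no reset: what is moved stays moved. The work goes in short steps, Python scripts to look and compute and a shell command to move; the robot and the scene stay as the last step left them, time stands still between calls to the robot, and variables do not carry over. Pictures are saved under pics/ and viewed, at most 10 in all, crops included, and the job is handed in when it is done.

```bash
mkdir -p pics; python3 - <<'E'
from plant import r
import cv2,numpy as np
s=r.get_state();print({k:np.round(v,3).tolist() for k,v in s.items()})
for n in("scene","top"):
    cv2.imwrite(f"pics/{n}0.png",cv2.cvtColor(r.capture(n),cv2.COLOR_RGB2BGR)); p=r.camera_params(n)
    R=cv2.Rodrigues(np.array(p["rvec"],float))[0];print(n,np.round(-R.T@np.array(p["tvec"]).ravel(),3),np.round(R[2],2),np.round(p["mtx"],1).tolist())
print(r.camera_params("wrist"))
E
```

```text
{'time_s': 0.0, 'joints': [82.913, 20.592, 0.633, -0.019, -70.137, -16.509], 'qd': [0.03, -0.002, -0.159, -0.009, 0.066, 0.014], 'joint_torque': [0.001, -58.272, 29.306, 6.997, 0.007, -0.0], 'tcp_pos': [0.27, 0.618, 0.215], 'eef_rot': [179.903, -0.01, -23.603], 'contact_force': [0.407, 0.273, 0.023], 'moment': [-0.046, 0.005, -0.03], 'gripper_force': 0.0, 'gripper_width': 0.088}
scene [-0.287 -0.867  0.812] [ 0.64  0.56 -0.52] [[411.4, 0.0, 254.4], [0.0, 411.4, 189.5], [0.0, 0.0, 1.0]]
top [ 0.279 -0.119  1.513] [ 0.19 -0.   -0.98] [[352.8, 0.0, 247.1], [0.0, 352.8, 194.8], [0.0, 0.0, 1.0]]
{'mtx': array([[273.7646092 ,   0.        , 256.49103566],
       [  0.        , 273.7646092 , 192.7790998 ],
       [  0.        ,   0.        ,   1.        ]]), 'distortion': array([-0.04233552,  0.        ,  0.        ,  0.        ,  0.        ]), 'mount': array([[-3.35861962e-04, -9.56294162e-01, -2.92406161e-01,
         7.85537942e-02],
       [ 9.99999826e-01, -1.79113876e-04, -5.62834752e-04,
         1.70314302e-04],
       [ 4.85861587e-04, -2.92406299e-01,  9.56294055e-01,
        -1.67266778e-01],
       [ 0.00000000e+00,  0.00000000e+00,  0.00000000e+00,
         1.00000000e+00]])}
```

View pics/scene0.png

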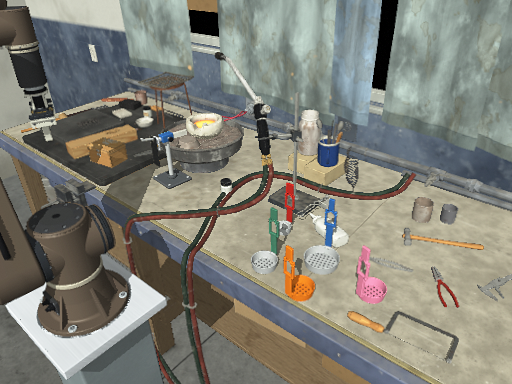

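View pics/top0.png

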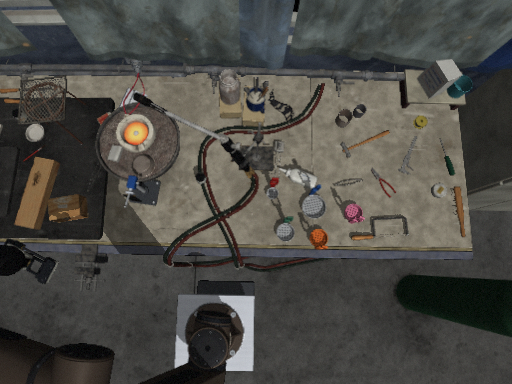

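Scene picture: the hook stand's dark foot is at (172,180) with its blue sleeve at (166,137). The blue handle is at (331,222), green at (274,230) and red at (290,202). The medium pan could be green (274,230), orange (290,270) or pink (362,270). Only green fits the description, since the orange and pink ones are the look-alikes. I'll confirm with one enlarged crop.

```bash
python3 - <<'E'
import cv2,numpy as np
s=cv2.imread("pics/scene0.png");t=cv2.imread("pics/top0.png")
f=lambda i,x,y,w,h,k:cv2.resize(i[y:y+h,x:x+w],None,fx=k,fy=k,interpolation=cv2.INTER_CUBIC)
a=f(s,240,175,150,130,3.0) # 450x390
b=f(s,145,120,70,78,5) #350x390
c=f(t,250,165,150,70,3) #450x210
d=f(t,105,165,70,42,5) #350x210
cv2.imwrite("pics/crop1.png",np.vstack([np.hstack([a,b]),np.hstack([c,d])]))
E
```

```text
(no output)
```

View pics/crop1.png

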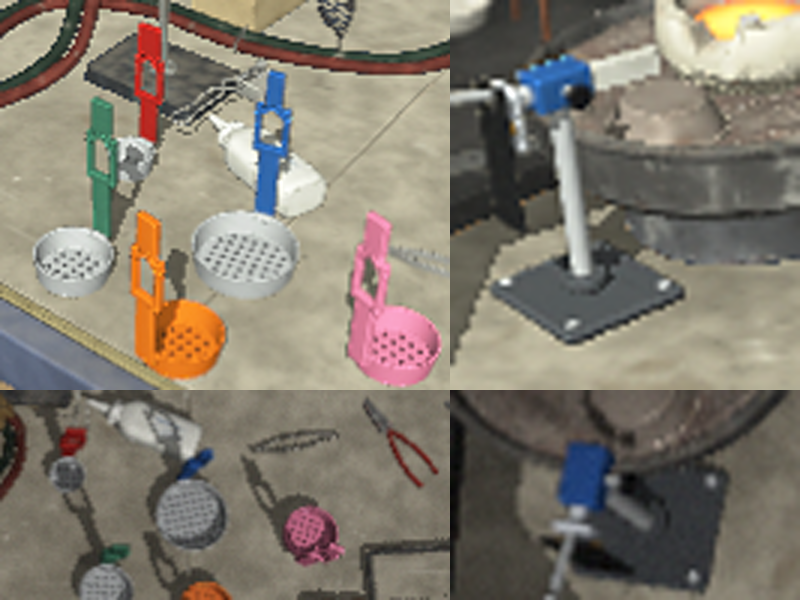

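The crop confirms it. The green handle with the steel pan is the medium pan, and orange and pink are fully coloured decoys. The stand has a four-screw foot, a blue sleeve, and a hook pointing toward the robot and slightly left. Next I'll measure coarsely.

```bash
cat >h.py <<'E'
from plant import r
import cv2,numpy as np
from scipy.spatial.transform import Rotation as Ro
def cam(n,s=None):
    p=r.camera_params(n);K=np.array(p["mtx"]);D=np.array(p["distortion"])
    if n!="wrist":
        R=cv2.Rodrigues(np.array(p["rvec"],float))[0];return K,D,R.T,-R.T@np.array(p["tvec"]).ravel()
    s=s or r.get_state();T=np.array(p["mount"]);Rt=Ro.from_euler("xyz",s["eef_rot"],degrees=True).as_matrix()
    return K,D,Rt@T[:3,:3],Rt@T[:3,3]+np.array(s["tcp_pos"])
def ray(c,uv):
    u=cv2.undistortPoints(np.array([[uv]],float),c[0],c[1])[0,0];return c[2]@np.array([u[0],u[1],1.])
def plane(c,uv,z):
    d=ray(c,uv);return c[3]+d*(z-c[3][2])/d[2]
def proj(c,P):
    return cv2.projectPoints(np.array([P],float),cv2.Rodrigues(c[2].T)[0],-c[2].T@c[3],c[0],c[1])[0][0,0]
def tri(c1,a,c2,b):
    d1,d2=ray(c1,a),ray(c2,b);A=np.stack([d1,-d2],1);k=np.linalg.lstsq(A,c2[3]-c1[3],rcond=None)[0]
    p,q=c1[3]+k[0]*d1,c2[3]+k[1]*d2;return (p+q)/2,np.linalg.norm(p-q)
HUE={"large":(100,125,.19),"medium":(65,95,.178),"small":(0,6,.166)}
def mask(img,n,smin=120):
    h=cv2.cvtColor(img,cv2.COLOR_RGB2HSV);lo,hi,_=HUE[n]
    m=((h[...,0]>=lo)&(h[...,0]<=hi)&(h[...,1]>smin)&(h[...,2]>40))
    if n=="small": m|=(h[...,0]>174)&(h[...,1]>smin)&(h[...,2]>40)
    return m
E
python3 - <<'E'
from h import *
s=cv2.cvtColor(cv2.imread("pics/scene0.png"),cv2.COLOR_BGR2RGB);c=cam("scene");t=cam("top")
roi={"large":(318,345,190,250),"medium":(262,290,200,260),"small":(282,302,178,225)}
pc={"large":(250+190/3,165+122/3),"medium":(250+104/3,165+195/3),"small":(250+66/3,165+82/3)}
for n,(a,b,y0,y1) in roi.items():
    m=mask(s,n)[y0:y1,a:b];ys,xs=np.nonzero(m);top=ys.min();x=xs[ys<=top+2]
    P=plane(c,(a+x.mean(),y0+top+.5),HUE[n][2]);C=plane(t,pc[n],.026)
    d=P-C;print(n,(a+x.mean(),y0+top),"tab",P.round(3),"pan c",C.round(3),"dist",np.hypot(*d[:2]).round(3),"yaw",np.degrees(np.arctan2(d[1],d[0])).round(1),"reach",np.hypot(*P[:2]).round(3))
for uv in [(153.6,178),(176,168.5),(191.8,178.4),(169,188)]: print("foot",plane(c,uv,.012).round(3))
E
```

```text
large (np.float64(331.6666666666667), np.int64(199)) tab [ 0.577 -0.399  0.19 ] pan c [ 0.526 -0.408  0.026] dist 0.052 yaw 10.3 reach 0.702
medium (np.float64(272.875), np.int64(208)) tab [ 0.455 -0.287  0.178] pan c [ 0.419 -0.285  0.026] dist 0.035 yaw -3.0 reach 0.538
small (np.float64(289.88), np.int64(178)) tab [ 0.635 -0.214  0.166] pan c [ 0.58  -0.231  0.026] dist 0.057 yaw 17.1 reach 0.67
foot [0.527 0.372 0.012]
foot [0.635 0.362 0.012]
foot [0.619 0.248 0.012]
foot [0.514 0.262 0.012]
```

```bash
python3 -m pendant '[[60,50,-50,0,0,-0.1],[100,90,-90,0,0,-0.2],[140,130,-135,0,0,-0.3],[180,170,-135,0,0,-0.307],[220,200,-135,0,0,-0.307],[235,213,-135,0,0,-0.307],[235,213,-135,0,0,-0.307],[235,213,-135,0,0,-0.307]]' 87
python3 - <<'E'
from h import *
s=r.get_state();im=r.capture("wrist");cv2.imwrite("pics/w1.png",cv2.cvtColor(im,cv2.COLOR_RGB2BGR));import json
json.dump({k:np.array(s[k]).tolist() for k in("tcp_pos","eef_rot")},open("w1.json","w"));print(s["tcp_pos"],s["eef_rot"],s["joints"])
E
```

```text
time_s: 1.1
tcp_pos: [0.4002, 0.3292, 0.3511]
eef_rot: [-180.0, 0.0, -6.0]
contact_force: [-0.1, 1.0, -1.0]
gripper_width: 0.087
gripper_force: 0.0
[0.40020686 0.32922997 0.35107622] [-1.79999658e+02  1.69887401e-02 -6.04239487e+00] [ 6.11520042e+01  2.08490975e+00 -5.41754989e+00 -1.59293859e-02
 -8.25038102e+01  2.28076799e+01]
```

View pics/w1.png

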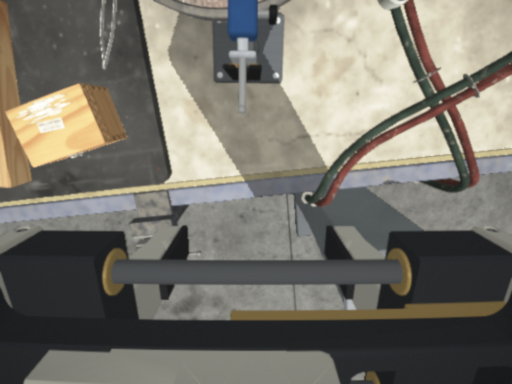

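The wrist picture shows the foot's front corners at (214,82) and (283,81), the blue sleeve at columns 229–257, and the hook from about (242,45) to its tip at (241,109).

```bash
python3 - <<'E'
from h import *
import json
s=json.load(open("w1.json"));c=cam("wrist",s);im=cv2.cvtColor(cv2.imread("pics/w1.png"),cv2.COLOR_BGR2RGB)
m=mask(im,"large");m[60:]=0
for y in(5,15,25,35):
    x=np.nonzero(m[y,200:300])[0]+200; print("sleeve",y,x.min(),x.max(),plane(c,(x.min(),y),.2).round(4),plane(c,(x.max()+1,y),.2).round(4))
g=im.astype(int)
for y in(70,80,90,100,105,107,109,111):
    print(y,im[y,232:252].mean(1).astype(int).tolist(), plane(c,(241.5,y),.21).round(4))
for uv in((214,82),(283.5,81.5)): print("foot",plane(c,uv,.012).round(4))
E
```

```text
sleeve 5 229 256 [0.5843 0.3382 0.2   ] [0.5812 0.3097 0.2   ]
sleeve 15 229 256 [0.5751 0.3394 0.2   ] [0.572  0.3107 0.2   ]
sleeve 25 228 256 [0.5659 0.3416 0.2   ] [0.5626 0.3117 0.2   ]
sleeve 35 230 256 [0.5563 0.3408 0.2   ] [0.5532 0.3127 0.2   ]
70 [24, 24, 25, 24, 27, 37, 75, 125, 149, 156, 160, 156, 147, 125, 78, 41, 32, 29, 26, 26] [0.5195 0.3325 0.21  ]
80 [61, 54, 52, 52, 52, 55, 84, 129, 150, 158, 161, 157, 146, 125, 79, 49, 46, 46, 46, 51] [0.5097 0.3337 0.21  ]
90 [125, 126, 129, 131, 130, 129, 130, 142, 153, 158, 161, 157, 148, 134, 128, 123, 121, 122, 125, 128] [0.4998 0.3349 0.21  ]
100 [126, 124, 124, 125, 126, 125, 123, 140, 154, 160, 162, 156, 146, 137, 138, 137, 136, 133, 132, 129] [0.4897 0.3361 0.21  ]
105 [133, 132, 132, 132, 132, 131, 129, 137, 142, 144, 146, 145, 139, 134, 139, 140, 137, 133, 130, 128] [0.4846 0.3367 0.21  ]
107 [133, 133, 133, 135, 136, 135, 133, 140, 147, 150, 150, 145, 134, 129, 134, 137, 134, 131, 129, 127] [0.4825 0.337  0.21  ]
109 [133, 133, 135, 136, 137, 136, 137, 146, 155, 159, 158, 152, 139, 128, 132, 135, 134, 132, 130, 128] [0.4805 0.3372 0.21  ]
111 [133, 134, 135, 137, 134, 132, 131, 136, 143, 144, 145, 141, 132, 127, 129, 130, 130, 131, 131, 130] [0.4784 0.3375 0.21  ]
foot [0.5318 0.3897 0.012 ]
foot [0.5198 0.2698 0.012 ]
```

```bash
python3 - <<'E'
import cv2
im=cv2.imread("pics/w1.png")[0:120,190:310];cv2.imwrite("pics/w1c.png",cv2.resize(im,None,fx=5,fy=5,interpolation=cv2.INTER_CUBIC))
E
```

```text
(no output)
```

View pics/w1c.png

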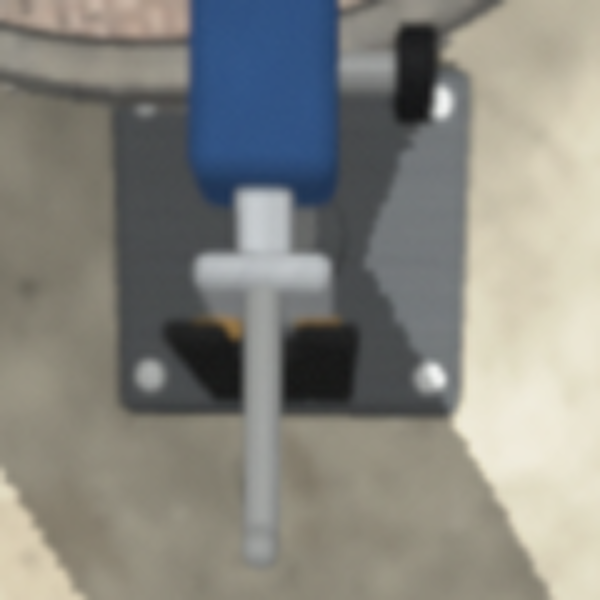

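The foot measures 120.5 mm wide, which matches the 120 mm given, and the stand's yaw is about −5.8°. The origin is near (0.5805, 0.324) and the hook tip at x ≈ 0.478, so the pad face is about 57 mm in front. Next I'll look at the pans.

```bash
python3 -m pendant '[[30,50,-30,0,0,0],[60,110,-69,0,0,0],[80,172,-69,0,0,0],[95,234,-69,0,0,0],[105,296,-69,0,0,0],[110,358,-69,0,0,-0.05],[115,420,-69,0,0,-0.105],[115,482,-69,0,0,-0.105],[115,540,-69,0,0,-0.105],[115,590,-69,0,0,-0.105],[115,620,-69,0,0,-0.105],[115,620,-69,0,0,-0.105],[115,620,-69,0,0,-0.105]]'
python3 - <<'E'
from h import *
s=r.get_state();im=r.capture("wrist");cv2.imwrite("pics/w2.png",cv2.cvtColor(im,cv2.COLOR_RGB2BGR));import json
json.dump({k:np.array(s[k]).tolist() for k in("tcp_pos","eef_rot")},open("w2.json","w"));print(s["tcp_pos"],s["eef_rot"],s["joints"])
E
```

```text
time_s: 2.78
tcp_pos: [0.4504, -0.2986, 0.4197]
eef_rot: [-180.0, 0.1, 0.0]
contact_force: [0.6, -0.6, 1.1]
gripper_width: 0.0867
gripper_force: 0.0
[ 0.4503934  -0.29861452  0.41970764] [-1.79973127e+02  5.16773619e-02  4.64454595e-02] [-1.27670846e+01  4.01476247e+00  5.14865158e+00 -1.47463220e-02
 -9.11902394e+01  1.02813219e+02]
```

View pics/w2.png

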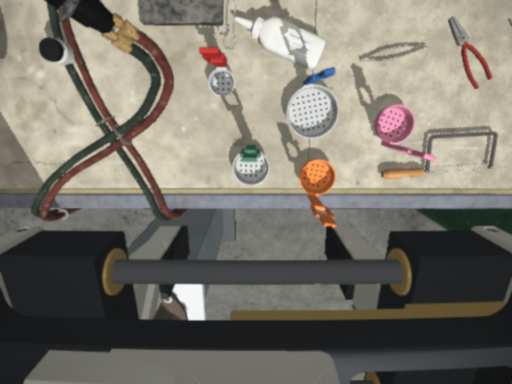

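The wrist picture shows the blue handle at (320,75) with its pan at (312,110). The green handle is at (250,152) with its pan at (251,166), and the red handle is at (212,57) with its pan at (222,81). The orange and pink decoys are at (317,176) and (394,124).

```bash
python3 - <<'E'
from h import *
import json
s=json.load(open("w2.json"));c=cam("wrist",s);im=cv2.cvtColor(cv2.imread("pics/w2.png"),cv2.COLOR_BGR2RGB);g=cv2.cvtColor(im,cv2.COLOR_RGB2GRAY)
box={"large":(295,60,345,95),"medium":(235,140,265,165),"small":(195,40,232,72)};pc={"large":(312,110,26,.104),"medium":(251,166,19,.078),"small":(222,81,13,.052)}
hsv=cv2.cvtColor(im,cv2.COLOR_RGB2HSV)
for n,(x0,y0,x1,y1) in box.items():
    m=mask(im,n,110)[y0:y1,x0:x1]
    print(n,x0,y0);print("\n".join("".join(".#"[v] for v in row.astype(int)) for row in m if row.any()),np.nonzero(m)[0].min()+y0)
    u,v,R,D=pc[n];w=g[v-R-8:v+R+9,u-R-8:u+R+9];w=cv2.resize(w,None,fx=4,fy=4,interpolation=cv2.INTER_CUBIC)
    H=cv2.HoughCircles(w,cv2.HOUGH_GRADIENT,1,20,param1=120,param2=15,minRadius=(R-4)*4,maxRadius=(R+3)*4)
    if H is not None:
        for a,b,q in H[0][:3]:
            a,b,q=a/4+u-R-8,b/4+v-R-8,q/4; P=plane(c,(a,b),.026);e=np.linalg.norm(plane(c,(a+q,b),.026)-P)
            print("circle",round(a,1),round(b,1),q,P.round(4),"R",e.round(4),"exp",D/2)
E
```

```text
large 295 60
....................................###...........
................................#######...........
..............................##########..........
............................############..........
...........................############...........
..........................#############...........
.....................#################............
.................##################...............
................################..................
..............################....................
.............###############......................
............#############.........................
...........#############..........................
..........###########.............................
.........#########................................
.........####..................................... 68
circle 312.1 111.1 25.375 [ 0.5258 -0.4077  0.026 ] R 0.0504 exp 0.052
circle 313.9 106.4 22.55 [ 0.5348 -0.4107  0.026 ] R 0.0445 exp 0.052
medium 235 140Traceback (most recent call last):
  File "<stdin>", line 8, in <module>
    return umr_minimum(a, axis, None, out, keepdims, initial, where)
ValueError: zero-size array to reduction operation minimum which has no identity
```

```bash
python3 - <<'E'
from h import *
import json
s=json.load(open("w2.json"));c=cam("wrist",s);im=cv2.cvtColor(cv2.imread("pics/w2.png"),cv2.COLOR_BGR2RGB);g=cv2.cvtColor(im,cv2.COLOR_RGB2GRAY)
HUE["medium"]=(60,100,0)
box={"medium":(235,140,265,165),"small":(195,40,232,72)};pc={"medium":(251,166,19,.078),"small":(222,81,13,.052)}
for n,(x0,y0,x1,y1) in box.items():
    m=mask(im,n,80)[y0:y1,x0:x1]
    print(n,x0,np.nonzero(m)[0].min()+y0);print("\n".join("".join(".#"[v] for v in row.astype(int)) for row in m if row.any()))
    u,v,R,D=pc[n];w=g[v-R-8:v+R+9,u-R-8:u+R+9];w=cv2.resize(w,None,fx=4,fy=4,interpolation=cv2.INTER_CUBIC)
    H=cv2.HoughCircles(w,cv2.HOUGH_GRADIENT,1,20,param1=120,param2=15,minRadius=(R-4)*4,maxRadius=(R+3)*4)
    for a,b,q in H[0][:3]:
            a,b,q=a/4+u-R-8,b/4+v-R-8,q/4; P=plane(c,(a,b),.026);e=np.linalg.norm(plane(c,(a+q,b),.026)-P)
            print("circle",round(a,1),round(b,1),q,P.round(4),"R",e.round(4),"exp",D/2)
S=cam("scene");print("small scene",plane(S,(290,183.5),.166).round(4))
for P in ((.577,-.399,.19),(.455,-.287,.178),plane(S,(290,183.5),.166)): print("proj",proj(c,P).round(1))
for n,L in(("large",(.577,-.399,.19)),):
  for dy in(-8,8):
    a=np.radians(9.7);print(proj(c,np.array(L)+np.array([-np.sin(a),np.cos(a),0])*dy/1000).round(1))
E
```

```text
medium 235 146
.............#######..........
............########..........
............########..........
...........##########.........
........###############.......
.......#################......
.......#################......
......##################......
......###################.....
......###################.....
.......#################......
........#############.........
........#############.........
........#############.........
.........############.........
circle 250.1 167.1 17.75 [ 0.4131 -0.2847  0.026 ] R 0.037 exp 0.039
circle 253.4 163.1 21.85 [ 0.4215 -0.2915  0.026 ] R 0.0453 exp 0.039
small 195 47
.....##################..............
....####################.............
....####################.............
....#####################............
....#####################............
....#######################..........
.....########################........
......########################.......
.......#######################.......
.......#######################.......
.......########################......
........#######################......
..........######################.....
...........#####################.....
............####################.....
.............###################.....
..............##################.....
..................##############.....
...................#############.....
....................###########......
circle 224.1 81.1 14.7 [ 0.5811 -0.2358  0.026 ] R 0.0282 exp 0.026
small scene [ 0.6103 -0.2325  0.166 ]
proj [331.2  72.8]
proj [249.1 160.3]
proj [209.7  49.3]
[337.1  71.8]
[325.4  73.8]
```

```bash
python3 -m pendant '[[40,30,30,0,0,-0.05],[80,60,70,0,0,-0.12],[115,90,110,0,0,-0.17],[127,100,130,0,0,-0.17],[127,100,130,0,0,-0.17],[127,100,130,0,0,-0.17]]'
cat >look.py <<'E'
from h import *
import sys
n,x0,y0,x1,y1=sys.argv[1],*map(int,sys.argv[2:6])
s=r.get_state();im=r.capture("wrist");c=cam("wrist",s);cv2.imwrite(f"pics/look_{n}.png",cv2.cvtColor(im,cv2.COLOR_RGB2BGR))
HUE["medium"]=(60,100,.178)
m=mask(im,n,80);M=m[y0:y1,x0:x1];ys,xs=np.nonzero(M);print(s["tcp_pos"],s["eef_rot"])
for y in range(ys.min(),ys.max()+1):
    x=xs[ys==y]
    if len(x): print(y+y0,x.min()+x0,x.max()+x0,len(x),end=" | ")
E
python3 look.py large 150 60 380 225
```

```text
time_s: 3.58
tcp_pos: [0.5772, -0.3986, 0.2924]
eef_rot: [179.9, -0.1, 9.8]
contact_force: [-0.9, 0.5, 1.3]
gripper_width: 0.087
gripper_force: 0.0
[ 0.57718142 -0.39862184  0.2924089 ] [ 1.79902574e+02 -1.09760377e-01  9.80637794e+00]
157 251 260 10 | 158 250 261 12 | 159 250 261 12 | 160 250 261 12 | 161 250 261 12 | 162 250 261 12 | 163 250 261 12 | 164 250 261 12 | 165 250 261 12 | 166 249 264 16 | 167 247 267 21 | 168 244 267 24 | 169 244 267 24 | 170 244 268 25 | 171 243 268 26 | 172 243 268 12 | 173 243 269 13 | 174 242 269 19 | 175 242 269 26 | 176 242 269 28 | 177 242 269 28 | 178 242 269 28 | 179 242 268 25 | 180 243 261 16 | 181 249 261 13 | 182 249 262 14 | 183 249 262 14 | 184 249 262 14 | 185 249 262 14 | 186 249 262 14 | 187 249 262 14 | 188 249 262 14 | 189 250 258 9 |
```

View pics/look_large.png

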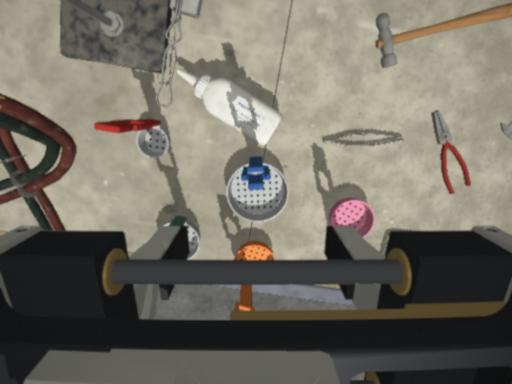

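The picture shows the blue handle nearly square in view. Its tab top is at (256,189) and its pan at (257,191).

```bash
python3 - <<'E'
from h import *
s=r.get_state();c=cam("wrist",s)
yaw=np.radians(s["eef_rot"][2]);R=np.array([[np.cos(yaw),np.sin(yaw)],[-np.sin(yaw),np.cos(yaw)]])
for uv in((256,189.4),(249,189),(263,189)):
    P=plane(c,uv,.19);print(P.round(4),"tool-yaw frame offset from tcp",(R@(P-s["tcp_pos"])[:2]).round(4))
C=plane(c,(257.5,191),.026);print(C, R@(C-s["tcp_pos"])[:2])
E
```

```text
[ 0.577 -0.398  0.19 ] tool-yaw frame offset from tcp [-0.0001  0.0007]
[ 0.5762 -0.3909  0.19  ] tool-yaw frame offset from tcp [0.0004 0.0079]
[ 0.5786 -0.4051  0.19  ] tool-yaw frame offset from tcp [ 0.0004 -0.0065]
[ 0.52799986 -0.40896717  0.026     ] [-0.05018265 -0.00174258]
```

```bash
python3 -m pendant '[[4,0,40,0,0,0],[4,0,80,0,0,0],[4,0,106,0,0,0],[4,0,106,0,0,0],[4,0,106,0,0,0]]' && python3 -m pendant '[[0,0,0,0,0,0],[0,0,0,0,0,0],[0,0,0,0,0,0],[0,0,0,0,0,0],[0,0,0,0,0,0],[0,0,0,0,0,0]]' 5 55
```

```text
time_s: 4.25
tcp_pos: [0.5817, -0.3989, 0.1873]
eef_rot: [179.9, -0.2, 9.8]
contact_force: [0.3, -1.1, 0.1]
gripper_width: 0.0869
gripper_force: 0.0
time_s: 5.0
tcp_pos: [0.5807, -0.3986, 0.1842]
eef_rot: [-180.0, 0.0, 9.8]
contact_force: [0.3, 0.6, 0.4]
gripper_width: 0.0327
gripper_force: 0.0
```

```bash
python3 -m pendant '[[0,0,0,0,0,0],[0,0,0,0,0,0],[0,0,0,0,0,0],[0,0,0,0,0,0],[0,0,-10,0,0,0],[0,0,-30,0,0,0],[0,0,-70,0,0,0],[0,0,-110,0,0,0],[0,0,-150,0,0,0],[0,0,-185,0,0,0],[0,0,-200,0,0,0],[0,0,-200,0,0,0]]'
```

```text
time_s: 6.5
tcp_pos: [0.581, -0.3987, 0.3853]
eef_rot: [179.9, -0.1, 9.8]
contact_force: [-0.3, -0.6, -1.8]
gripper_width: 0.005
gripper_force: 0.0
```

Missed the tab: the fingers closed to 5 mm. I'll look again.

```bash
python3 -m pendant '[[0,0,0,0,0,0],[0,0,0,0,0,0]]' 87; python3 look.py large 150 60 380 225; python3 - <<'E'
from h import *
im=cv2.imread("pics/look_large.png");s=cv2.cvtColor(r.capture("scene"),cv2.COLOR_RGB2BGR)
a=cv2.resize(im[100:225,190:340],None,fx=3,fy=3,interpolation=cv2.INTER_CUBIC);b=cv2.resize(s[130:255,280:390],None,fx=3,fy=3,interpolation=cv2.INTER_CUBIC)
cv2.imwrite("pics/miss.png",np.hstack([a,b]))
E
```

```text
time_s: 6.75
tcp_pos: [0.5805, -0.3984, 0.3826]
eef_rot: [-179.9, 0.1, 9.8]
contact_force: [0.2, -0.5, -0.0]
gripper_width: 0.0195
gripper_force: 0.0
[ 0.58046746 -0.39843391  0.38264106] [-1.79920508e+02  1.18617411e-01  9.75268284e+00]
150 254 259 6 | 151 252 260 9 | 152 252 260 9 | 153 251 261 11 | 154 251 261 11 | 155 251 260 10 | 156 251 261 11 | 157 248 265 18 | 158 247 265 19 | 159 247 265 19 | 160 246 265 20 | 161 246 266 21 | 162 246 267 22 | 163 245 267 23 | 164 245 267 23 | 165 245 266 22 | 166 245 263 19 | 167 246 261 12 | 168 251 261 11 | 169 251 261 11 | 170 251 261 11 | 171 251 261 11 | 172 251 259 9 |
```

View pics/miss.png

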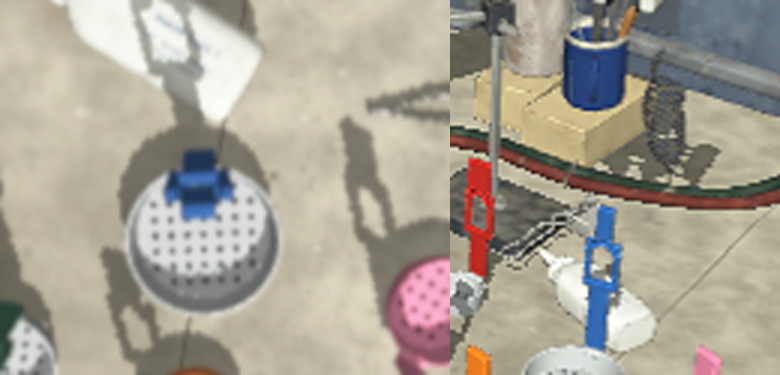

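The pan stands where it was and upright, with its tab near crop (200,210). I'll triangulate the tab without assuming its height.

```bash
python3 - <<'E'
from h import *
c1=cam("wrist",{"tcp_pos":[.57718,-.39862,.29241],"eef_rot":[179.9026,-.1098,9.8064]});c2=cam("wrist",{"tcp_pos":[.58047,-.39843,.38264],"eef_rot":[-179.92,.1186,9.7527]})
S=cam("scene")
for a,b in(((256,189.5),(256,172.5)),):
    print("w1-w2",tri(c1,a,c2,b));print("w1-scene",tri(c1,a,S,(331.7,199.)));print("w2-scene",tri(c2,b,S,(331.7,199.)))
    print(plane(c2,b,.19))
print("wing lower/handle bottom",plane(c1,(255.5,157),.03),plane(c2,(256,150),.03))
t=cam("top");im=r.capture("top");m=mask(im,"large",100)[175:200,295:330];ys,xs=np.nonzero(m);print(np.c_[xs+295,ys+175].tolist()); print(proj(t,(.581,-.398,.19)),proj(t,(.581,-.398,.03)))
E
```

```text
w1-w2 (array([ 0.57751527, -0.39768744,  0.19198829]), np.float64(0.000268374220238617))
w1-scene (array([ 0.57749861, -0.39820082,  0.1912141 ]), np.float64(0.0007705552123780057))
w2-scene (array([ 0.57752812, -0.39804233,  0.19115546]), np.float64(0.0010209645918082258))
[ 0.57703615 -0.39762618  0.19      ]
wing lower/handle bottom [ 0.58372048 -0.39587105  0.03      ] [ 0.58398601 -0.39585252  0.03      ]
[[318, 185], [319, 185], [320, 185], [317, 186], [318, 186], [319, 186], [320, 186], [316, 187], [317, 187], [318, 187], [319, 187], [320, 187], [313, 188], [314, 188], [315, 188], [316, 188], [317, 188], [318, 188], [319, 188], [312, 189], [313, 189], [314, 189], [315, 189], [316, 189], [317, 189], [311, 190], [312, 190], [313, 190], [314, 190], [315, 190], [316, 190], [311, 191], [312, 191], [313, 191], [314, 191], [315, 191], [311, 192], [312, 192], [313, 192], [314, 192], [310, 193], [311, 193], [312, 193], [313, 193], [309, 194], [310, 194], [311, 194]]
[318.58185172 184.65677376] [310.9310414  192.79996338]
```

```bash
python3 -m pendant '[[0,0,30,0,0,0],[0,0,80,0,0,0],[0,0,130,0,0,0],[0,0,175,0,0,0],[0,0,203,0,0,0],[0,0,203,0,0,0],[0,0,203,0,0,0]]' 60 && python3 -m pendant '[[0,0,0,0,0,0],[0,0,0,0,0,0],[0,0,0,0,0,0],[0,0,0,0,0,0],[0,0,0,0,0,0],[0,0,0,0,0,0]]' 5 55
```

```text
time_s: 7.78
tcp_pos: [0.5815, -0.3992, 0.1828]
eef_rot: [179.9, -0.1, 9.8]
contact_force: [0.5, 0.6, 0.5]
gripper_width: 0.0604
gripper_force: 0.0
time_s: 8.52
tcp_pos: [0.5807, -0.3987, 0.1812]
eef_rot: [-180.0, 0.0, 9.7]
contact_force: [-0.4, 0.2, -0.7]
gripper_width: 0.0076
gripper_force: 0.0
```

```bash
python3 -m pendant '[[0,0,0,0,0,0],[0,0,0,0,0,0]]'
```

```text
time_s: 8.78
tcp_pos: [0.5808, -0.3987, 0.1812]
eef_rot: [180.0, 0.0, 9.7]
contact_force: [-0.7, -0.1, -0.3]
gripper_width: 0.005
gripper_force: 0.0
```

```bash
python3 - <<'E'
from h import *
s=r.get_state();c=cam("wrist",s);im=cv2.cvtColor(r.capture("wrist"),cv2.COLOR_RGB2BGR)
S=cv2.cvtColor(r.capture("scene"),cv2.COLOR_RGB2BGR)
print("tcp proj",proj(c,s["tcp_pos"]),"tip",proj(c,s["tcp_pos"]-np.array([0,0,.019])),"scene tcp",proj(cam("scene"),s["tcp_pos"]))
a=im[110:384,150:362];a=cv2.resize(a,None,fx=1.8,fy=1.8);b=cv2.resize(S[120:257,280:390],None,fx=3.6,fy=3.6,interpolation=cv2.INTER_CUBIC)[:a.shape[0]]
cv2.imwrite("pics/miss2.png",np.hstack([a[:b.shape[0]],b]))
E
```

```text
tcp proj [257.014548 232.081916] tip [256.98009109 220.99228725] scene tcp [332.05050871 201.53886751]
```

View pics/miss2.png

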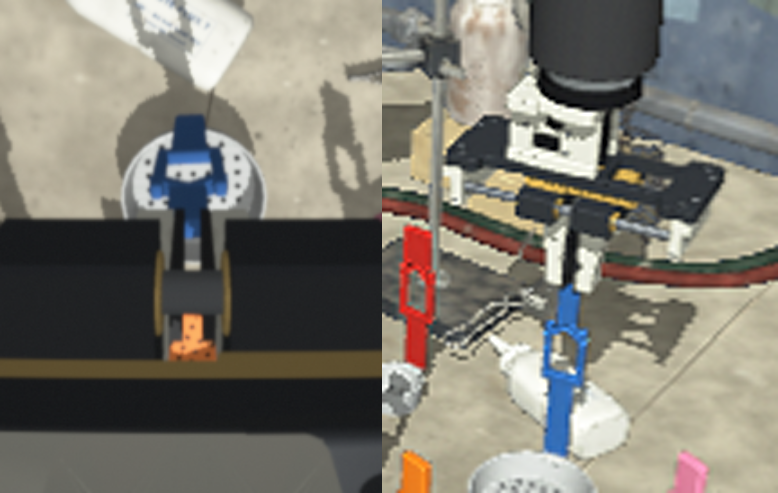

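The pictures show the closed fingertips just above the tab, with the tab top visible right below them at crop (570,285). The real tips therefore stand about 20 mm higher than the numbers say. I'll open, go 22 mm lower and close again.

```bash
python3 -m pendant '[[0,0,-5,0,0,0],[0,0,-5,0,0,0],[0,0,-5,0,0,0],[0,0,-5,0,0,0],[0,0,-5,0,0,0],[0,0,10,0,0,0],[0,0,22,0,0,0],[0,0,22,0,0,0]]' 60 && python3 -m pendant '[[0,0,0,0,0,0],[0,0,0,0,0,0],[0,0,0,0,0,0],[0,0,0,0,0,0],[0,0,0,0,0,0],[0,0,0,0,0,0],[0,0,0,0,0,0]]' 5 55
```

```text
time_s: 9.88
tcp_pos: [0.5798, -0.3982, 0.1571]
eef_rot: [-179.9, 0.2, 9.7]
contact_force: [0.4, -0.1, -0.5]
gripper_width: 0.06
gripper_force: 0.0
time_s: 10.75
tcp_pos: [0.5809, -0.3987, 0.1593]
eef_rot: [180.0, -0.0, 9.8]
contact_force: [0.1, 0.3, 0.5]
gripper_width: 0.0155
gripper_force: 55.0
```

```bash
python3 -m pendant '[[0,0,-10,0,0,0],[0,0,-30,0,0,0],[0,0,-70,0,0,0],[0,0,-120,0,0,0],[0,0,-170,0,0,0],[0,0,-205,0,0,0],[0,0,-215,0,0,0],[0,0,-215,0,0,0]]'
```

```text
time_s: 11.75
tcp_pos: [0.5807, -0.3985, 0.3743]
eef_rot: [-180.0, -0.0, 9.8]
contact_force: [0.6, -0.5, -3.0]
gripper_width: 0.0151
gripper_force: 55.0
```

Now it holds: −3 N of weight fits about 200 g. Traverse to the stand.

```bash
python3 -m pendant '[[-10,-25,0,0,0,0],[-26,-65,0,0,0,0],[-43,-108,0,0,0,0],[-57,-160,0,0,0,0],[-68,-213,0,0,0,0.05],[-77,-266,0,0,0,0.1],[-75,-317,0,0,0,0.15],[-73,-367,0,0,0,0.2],[-71,-417,0,0,0,0.272],[-65,-467,0,0,0,0.272],[-60,-517,0,0,0,0.272],[-55,-567,0,0,0,0.272],[-46,-615,0,0,0,0.272],[-37,-665,0,0,0,0.272],[-28,-710,0,0,0,0.272],[-23,-740,0,0,0,0.272],[-21,-755,0,0,0,0.272],[-21,-755,0,0,0,0.272],[-21,-755,0,0,0,0.272]]'
python3 - <<'E'
from h import *
s=r.get_state();im=cv2.cvtColor(r.capture("scene"),cv2.COLOR_RGB2BGR);w=cv2.cvtColor(r.capture("wrist"),cv2.COLOR_RGB2BGR)
cv2.imwrite("pics/hang1_scene.png",im);cv2.imwrite("pics/hang1_w.png",w);print(s["tcp_pos"])
O=np.array([.5805,.3243]);e=np.array([.9949,-.1011]);d=s["tcp_pos"][:2]-O;print("stand frame",d@e,d@[.1011,.9949])
E
```

```text
time_s: 14.12
tcp_pos: [0.4322, 0.341, 0.3744]
eef_rot: [180.0, 0.0, -5.9]
contact_force: [-0.5, -0.4, -0.8]
gripper_width: 0.0154
gripper_force: 55.0
[0.43220008 0.34095424 0.37435486]
stand frame -0.14922733924856896 0.0015761855205174743
```

```bash
python3 -m pendant '[[0,0,20,0,0,0],[0,0,55,0,0,0],[0,0,95,0,0,0],[0,0,125,0,0,0],[0,0,138,0,0,0],[0,0,138,0,0,0],[12,0,138,0,0,0],[24,0,138,0,0,0],[36,0,138,0,0,0],[42,0,138,0,0,0],[42,0,138,0,0,0]]'
```

```text
time_s: 15.6
tcp_pos: [0.4744, 0.3374, 0.236]
eef_rot: [180.0, 0.0, -5.9]
contact_force: [0.1, 0.4, -0.9]
gripper_width: 0.0154
gripper_force: 55.0
```

```bash
python3 -m pendant '[[8,0,0,0,0,0],[16,0,0,0,0,0],[24,0,0,0,0,0],[24,0,0,0,0,0],[24,0,5,0,0,0],[24,0,10,0,0,0],[24,0,13,0,0,0],[24,0,13,0,0,0]]'
```

```text
time_s: 16.6
tcp_pos: [0.4976, 0.3351, 0.2229]
eef_rot: [180.0, 0.0, -5.8]
contact_force: [-0.2, -1.0, -0.6]
gripper_width: 0.015
gripper_force: 55.0
```

```bash
python3 -m pendant '[[0,0,2,0,0,0],[0,0,4,0,0,0],[0,0,4,0,0,0],[0,0,4,0,0,0]]'; python3 -m pendant '[[0,0,1,0,0,0],[0,0,2,0,0,0],[0,0,2,0,0,0],[0,0,2,0,0,0]]';python3 -m pendant '[[0,0,1,0,0,0],[0,0,2,0,0,0],[0,0,2,0,0,0]]'
```

```text
time_s: 17.1
tcp_pos: [0.4979, 0.3352, 0.2193]
eef_rot: [-180.0, -0.0, -5.8]
contact_force: [-0.4, 0.2, -1.0]
gripper_width: 0.0149
gripper_force: 55.0
time_s: 17.6
tcp_pos: [0.4979, 0.3352, 0.2173]
eef_rot: [-180.0, -0.0, -5.8]
contact_force: [-0.0, 0.2, -2.1]
gripper_width: 0.0154
gripper_force: 55.0
time_s: 17.98
tcp_pos: [0.4981, 0.3353, 0.2159]
eef_rot: [-180.0, -0.0, -5.8]
contact_force: [-0.5, -0.7, 3.6]
gripper_width: 0.0155
gripper_force: 55.0
```

```bash
python3 -m pendant '[[0,0,-1.5,0,0,0],[4,0,-0.8,0,0,0],[8,0,0,0,0,0],[12,0,0.9,0,0,0],[16,0,1.7,0,0,0],[16,0,1.7,0,0,0]]'; python3 -m pendant '[[1,0,0.2,0,0,0],[2,0,0.4,0,0,0],[2,0,0.4,0,0,0]]'; python3 -m pendant '[[1,0,0.2,0,0,0],[2,0,0.4,0,0,0],[2,0,0.4,0,0,0]]'
```

```text
time_s: 18.73
tcp_pos: [0.514, 0.3334, 0.2132]
eef_rot: [180.0, 0.0, -5.9]
contact_force: [0.3, 0.5, -1.6]
gripper_width: 0.0148
gripper_force: 55.0
time_s: 19.1
tcp_pos: [0.5157, 0.3334, 0.2132]
eef_rot: [-180.0, -0.0, -5.8]
contact_force: [-0.6, 0.4, -1.3]
gripper_width: 0.015
gripper_force: 55.0
time_s: 19.48
tcp_pos: [0.5174, 0.3332, 0.2127]
eef_rot: [180.0, 0.0, -5.8]
contact_force: [-1.6, 1.1, 0.8]
gripper_width: 0.015
gripper_force: 55.0
```

```bash
python3 -m pendant '[[1,0,0.2,0,0,0],[1,0,0.2,0,0,0],[1,0,0.2,0,0,0]]'; python3 -m pendant '[[1,0,0.2,0,0,0],[1,0,0.2,0,0,0],[1,0,0.2,0,0,0]]'
```

```text
time_s: 19.85
tcp_pos: [0.5185, 0.3331, 0.2126]
eef_rot: [-180.0, 0.0, -5.8]
contact_force: [-4.2, -0.4, 1.8]
gripper_width: 0.015
gripper_force: 55.0
time_s: 20.23
tcp_pos: [0.5194, 0.3329, 0.2124]
eef_rot: [180.0, 0.0, -5.8]
contact_force: [-4.9, -0.1, 3.3]
gripper_width: 0.0148
gripper_force: 55.0
```

```bash
python3 -m pendant '[[1,0,0.1,0,0,0],[1,0,0.1,0,0,0],[1.5,0,0.1,0,0,0],[1.5,0,0.1,0,0,0],[1.5,0,0.1,0,0,0]]'
```

```text
time_s: 20.85
tcp_pos: [0.5207, 0.3328, 0.2124]
eef_rot: [180.0, 0.0, -5.8]
contact_force: [-6.6, 0.3, 3.3]
gripper_width: 0.0146
gripper_force: 55.0
```

```bash
python3 -m pendant '[[0.8,0,0,0,0,0],[0.8,0,0,0,0,0],[0.8,0,0,0,0,0],[-1,0,0,0,0,0],[-2,0,0,0,0,0],[-3,0,-0.2,0,0,0],[-3,0,-0.2,0,0,0]]'; python3 -m pendant '[[0,0,0,0,0,0],[0,0,0,0,0,0],[0,0,0,0,0,0],[0,0,0,0,0,0],[0,0,0,0,0,0]]' 40
```

```text
time_s: 21.72
tcp_pos: [0.5181, 0.333, 0.2124]
eef_rot: [180.0, 0.0, -5.8]
contact_force: [-4.1, 0.6, 0.8]
gripper_width: 0.0154
gripper_force: 55.0
time_s: 22.35
tcp_pos: [0.5183, 0.3331, 0.2125]
eef_rot: [-180.0, -0.0, -5.8]
contact_force: [0.1, -0.7, 0.2]
gripper_width: 0.0399
gripper_force: 0.0
```

```bash
python3 -m pendant '[[0,0,-15,0,0,0],[0,0,-50,0,0,0],[0,0,-95,0,0,0],[0,0,-115,0,0,0],[0,0,-130,0,0,0],[0,0,-130,0,0,0]]'; python3 - <<'E'
from h import *
s=r.get_state();im=r.capture("wrist");c=cam("wrist",s);cv2.imwrite("pics/h1w.png",cv2.cvtColor(im,cv2.COLOR_RGB2BGR))
S=cam("scene");si=r.capture("scene");cv2.imwrite("pics/h1s.png",cv2.cvtColor(si,cv2.COLOR_RGB2BGR))
P=np.array([.518,.333,.243]);print("expect",proj(c,P),proj(S,P))
m=mask(im,"large",80);
for y in range(130,226):
    x=np.nonzero(m[y,200:320])[0]
    if len(x): print(y,x.min()+200,x.max()+200,len(x),end=" | ")
u,v=proj(S,P).astype(int);m=mask(si,"large",100)[v-25:v+40,u-25:u+40]
print(u-25,v-25);print("\n".join("".join(".#"[k] for k in row.astype(int)) for row in m))
E
```

```text
time_s: 23.1
tcp_pos: [0.5185, 0.3333, 0.3438]
eef_rot: [-179.9, -0.1, -5.8]
contact_force: [-0.3, -0.4, -0.8]
gripper_width: 0.0399
gripper_force: 0.0
expect [257.24196653 190.19393341] [148.9031932 126.9174014]
130 244 272 29 | 131 244 272 29 | 132 244 272 29 | 133 244 272 29 | 134 244 271 28 | 135 244 271 28 | 136 244 271 28 | 137 244 271 28 | 138 244 271 28 | 139 244 271 28 | 140 244 271 28 | 141 244 271 28 | 142 244 271 28 | 143 244 271 28 | 144 245 271 27 | 145 245 270 26 | 146 246 269 24 | 147 248 268 11 | 172 252 252 1 | 173 251 263 5 | 174 251 264 6 | 175 262 264 3 | 177 244 271 14 | 178 243 271 19 | 179 243 271 28 | 180 243 271 29 | 181 243 271 29 | 182 244 271 28 | 183 244 271 28 | 184 245 271 23 | 185 251 270 15 | 186 251 264 14 | 187 251 264 14 | 188 250 264 15 | 189 250 264 15 | 190 250 264 15 | 191 250 264 15 | 192 250 264 15 | 193 250 264 15 | 194 251 263 13 | 123 101
.................................................................
.................................................................
.................................................................
.....
[... 3386 characters left out ...]
....#####...............................
.............................#####...............................
..............................####...............................
..............................####...............................
..............................####...............................
..............................#####..............................
..............................#####..............................
...............................####..............................
...............................####..............................
...............................####..............................
...............................####..............................
```

The large pan hangs upright where expected and centred on the sleeve. Next is the medium pan.

```bash
python3 -m pendant '[[-20,40,0,0,0,0],[-40,90,0,0,0,0],[-55,139,0,0,0,0],[-55,190,0,0,0,0],[-55,240,0,0,0,0],[-55,290,0,0,0,0],[-54,340,0,0,0,-0.05],[-46,390,0,0,0,-0.1],[-38,440,0,0,0,-0.1],[-29,488,0,0,0,-0.1],[-20,535,0,0,0,-0.1],[-10,580,20,0,0,-0.1],[0,615,45,0,0,-0.1],[0,623,58,0,0,-0.1],[0,623,58,0,0,-0.1],[0,623,58,0,0,-0.1]]' 60; python3 look.py medium 150 60 380 225
```

```text
time_s: 25.2
tcp_pos: [0.4552, -0.2861, 0.2852]
eef_rot: [180.0, -0.0, -0.1]
contact_force: [0.5, 1.1, -0.0]
gripper_width: 0.0601
gripper_force: 0.0
[ 0.45515336 -0.28610026  0.28520245] [ 1.79979344e+02 -4.76826367e-02 -5.70896416e-02]
160 253 262 10 | 161 252 262 11 | 162 252 262 11 | 163 252 262 11 | 164 252 262 11 | 165 252 262 11 | 166 252 263 12 | 167 250 264 15 | 168 247 267 21 | 169 247 268 22 | 170 246 268 23 | 171 246 268 22 | 172 246 268 4 | 173 246 269 5 | 174 245 269 7 | 175 245 270 12 | 176 244 270 21 | 177 244 270 27 | 178 244 270 27 | 179 245 270 26 | 180 249 267 19 | 181 249 266 18 | 182 249 266 18 | 183 249 266 18 | 184 249 266 18 | 185 249 267 19 | 186 249 267 19 | 187 249 267 19 | 188 249 266 18 | 189 250 266 9 |
```

```bash
python3 -m pendant '[[2.4,1.6,30,0,0,0],[2.4,1.6,75,0,0,0],[2.4,1.6,115,0,0,0],[2.4,1.6,138,0,0,0],[2.4,1.6,138,0,0,0],[2.4,1.6,138,0,0,0]]' && python3 -m pendant '[[0,0,0,0,0,0],[0,0,0,0,0,0],[0,0,0,0,0,0],[0,0,0,0,0,0],[0,0,0,0,0,0],[0,0,0,0,0,0]]' 10 55
```

```text
time_s: 26.0
tcp_pos: [0.4585, -0.2882, 0.1482]
eef_rot: [179.9, -0.1, -0.0]
contact_force: [-0.4, 0.8, 0.3]
gripper_width: 0.0601
gripper_force: 0.0
time_s: 26.75
tcp_pos: [0.4574, -0.2882, 0.1465]
eef_rot: [-180.0, -0.0, -0.1]
contact_force: [0.7, 1.2, 0.5]
gripper_width: 0.0214
gripper_force: 55.0
```

```bash
python3 -m pendant '[[0,0,-10,0,0,0],[0,0,-30,0,0,0],[0,0,-70,0,0,0],[0,0,-120,0,0,0],[0,0,-170,0,0,0],[0,0,-205,0,0,0],[0,0,-215,0,0,0],[0,0,-215,0,0,0]]'; python3 -m pendant '[[-3,-20,0,0,0,0],[-8,-60,0,0,0,0],[-14,-110,0,0,0,0],[-18,-160,0,0,0,0],[-20,-210,0,0,0,0.03],[-20,-260,0,0,0,0.06],[-20,-310,0,0,0,0.1],[-20,-360,0,0,0,0.101],[-20,-410,0,0,0,0.101],[-22,-460,0,0,0,0.101],[-24,-510,0,0,0,0.101],[-24,-555,0,0,0,0.101],[-24,-595,0,0,0,0.101],[-24,-620,0,0,0,0.101],[-24,-630,0,0,0,0.101],[-24,-630,0,0,0,0.101],[-24,-630,0,0,0,0.101]]'
```

```text
time_s: 27.75
tcp_pos: [0.4573, -0.2882, 0.3617]
eef_rot: [-180.0, -0.0, -0.1]
contact_force: [0.2, 0.7, -2.2]
gripper_width: 0.0211
gripper_force: 55.0
time_s: 29.88
tcp_pos: [0.4345, 0.3408, 0.3617]
eef_rot: [-180.0, -0.0, -5.9]
contact_force: [-0.5, -0.1, -1.4]
gripper_width: 0.0212
gripper_force: 55.0
```

```bash
python3 -m pendant '[[0,-0.8,20,0,0,0],[0,-0.8,55,0,0,0],[0,-0.8,95,0,0,0],[0,-0.8,120,0,0,0],[0,-0.8,127,0,0,0],[0,-0.8,127,0,0,0],[12,-0.8,127,0,0,0],[26,-0.8,127,0,0,0],[40,-0.8,127,0,0,0],[52,-0.8,127,0,0,0],[62,-0.8,127,0,0,0],[68,-0.8,127,0,0,0],[69,-0.8,127,0,0,0],[69,-0.8,127,0,0,0]]';  python3 -m pendant '[[0,0,5,0,0,0],[0,0,10,0,0,0],[0,0,15,0,0,0],[0,0,15,0,0,0]]'
```

```text
time_s: 31.62
tcp_pos: [0.503, 0.3355, 0.2345]
eef_rot: [-180.0, 0.0, -5.9]
contact_force: [-0.6, 0.1, -1.5]
gripper_width: 0.021
gripper_force: 55.0
time_s: 32.12
tcp_pos: [0.5029, 0.3353, 0.2188]
eef_rot: [180.0, 0.0, -5.9]
contact_force: [-0.1, -0.5, -0.8]
gripper_width: 0.0215
gripper_force: 55.0
```

```bash
python3 -m pendant '[[0,0,1.5,0,0,0],[0,0,2.5,0,0,0],[0,0,2.5,0,0,0]]';  python3 -m pendant '[[0,0,1,0,0,0],[0,0,1.5,0,0,0],[0,0,1.5,0,0,0]]'
```

```text
time_s: 32.5
tcp_pos: [0.5032, 0.3355, 0.217]
eef_rot: [-180.0, 0.0, -5.9]
contact_force: [-0.1, -0.1, -1.3]
gripper_width: 0.0211
gripper_force: 55.0
time_s: 32.88
tcp_pos: [0.5032, 0.3355, 0.2156]
eef_rot: [-180.0, -0.0, -5.9]
contact_force: [0.1, -0.7, -1.9]
gripper_width: 0.0211
gripper_force: 55.0
```

```bash
python3 -m pendant '[[0,0,0.7,0,0,0],[0,0,1,0,0,0],[0,0,1,0,0,0]]'; python3 -m pendant '[[2,0,0,0,0,0],[4,0,0.2,0,0,0],[5,0,0.4,0,0,0],[5,0,0.4,0,0,0]]'
```

```text
time_s: 33.25
tcp_pos: [0.5034, 0.3355, 0.215]
eef_rot: [-180.0, -0.0, -5.9]
contact_force: [-1.7, -1.7, 3.9]
gripper_width: 0.0213
gripper_force: 55.0
time_s: 33.75
tcp_pos: [0.508, 0.3345, 0.2137]
eef_rot: [179.9, 0.0, -5.9]
contact_force: [-1.1, -3.2, 0.9]
gripper_width: 0.021
gripper_force: 55.0
```

```bash
python3 -m pendant '[[1,0.7,0,0,0,0],[2,1,0.2,0,0,0],[2,1,0.2,0,0,0]]'; python3 -m pendant '[[1,0,0.1,0,0,0],[1.5,0,0.1,0,0,0],[1.5,0,0.1,0,0,0]]'
```

```text
time_s: 34.12
tcp_pos: [0.5102, 0.3341, 0.2137]
eef_rot: [-180.0, -0.0, -5.9]
contact_force: [-0.6, 0.2, -1.3]
gripper_width: 0.021
gripper_force: 55.0
time_s: 34.5
tcp_pos: [0.5111, 0.3339, 0.2136]
eef_rot: [-180.0, 0.0, -5.9]
contact_force: [-5.1, 1.4, -1.1]
gripper_width: 0.0213
gripper_force: 55.0
```

```bash
python3 -m pendant '[[1,0,0.1,0,0,0],[1.5,0,0.1,0,0,0],[1.5,0,0.1,0,0,0]]'; python3 -m pendant '[[0.7,0,0.1,0,0,0],[1,0,0.1,0,0,0],[1,0,0.1,0,0,0],[1,0,0.1,0,0,0]]'
```

```text
time_s: 34.88
tcp_pos: [0.5126, 0.3337, 0.2136]
eef_rot: [-180.0, 0.0, -5.9]
contact_force: [-5.7, 0.8, 1.2]
gripper_width: 0.0214
gripper_force: 55.0
time_s: 35.38
tcp_pos: [0.5134, 0.3335, 0.2136]
eef_rot: [-180.0, 0.0, -5.9]
contact_force: [-6.2, 1.1, 1.4]
gripper_width: 0.0212
gripper_force: 55.0
```

```bash
python3 -m pendant '[[0.8,0,0,0,0,0],[0.8,0,0,0,0,0],[0.8,0,0,0,0,0],[-1,0,0,0,0,0],[-2,0,0,0,0,0],[-3,0,-0.2,0,0,0],[-3,0,-0.2,0,0,0]]'; python3 -m pendant '[[0,0,0,0,0,0],[0,0,0,0,0,0],[0,0,0,0,0,0],[0,0,0,0,0,0],[0,0,0,0,0,0]]' 45; python3 -m pendant '[[0,0,-15,0,0,0],[0,0,-50,0,0,0],[0,0,-95,0,0,0],[0,0,-115,0,0,0],[0,0,-130,0,0,0],[0,0,-130,0,0,0]]'; python3 - <<'E'
from h import *
s=r.get_state();im=r.capture("wrist");c=cam("wrist",s);cv2.imwrite("pics/h2w.png",cv2.cvtColor(im,cv2.COLOR_RGB2BGR))
HUE["medium"]=(60,100,0)
for n in("large","medium"):
  m=mask(im,n,80);print(n)
  for y in range(150,226):
    x=np.nonzero(m[y,200:320])[0]
    if len(x): print(y,x.min()+200,x.max()+200,len(x),end=" | ")
for P in((.5175,.333,.242),(.5095,.334,.2445)): print("expect",proj(c,P))
E
```

```text
time_s: 36.25
tcp_pos: [0.511, 0.3338, 0.2136]
eef_rot: [-180.0, 0.0, -5.9]
contact_force: [-4.0, 1.3, -1.6]
gripper_width: 0.021
gripper_force: 55.0
time_s: 36.88
tcp_pos: [0.5111, 0.3337, 0.2138]
eef_rot: [-180.0, -0.0, -5.9]
contact_force: [-0.5, 0.7, -0.8]
gripper_width: 0.0449
gripper_force: 0.0
time_s: 37.62
tcp_pos: [0.5113, 0.3339, 0.345]
eef_rot: [-179.9, -0.1, -5.9]
contact_force: [0.4, -0.1, -1.4]
gripper_width: 0.045
gripper_force: 0.0
large
166 252 252 1 | 167 251 263 5 | 168 251 264 7 | 169 251 264 6 | 170 244 265 11 | 171 243 270 21 | 172 243 271 26 | 173 243 271 29 | 174 243 271 29 | 175 243 271 29 | 176 243 271 29 | 177 244 271 28 | 178 250 270 19 | 179 250 264 15 | 180 250 264 15 | 181 250 264 15 | 182 249 264 16 | 183 249 264 16 | 184 249 264 16 | 185 250 264 15 | 186 250 264 15 | 187 252 263 12 | medium
170 252 262 2 | 178 244 268 9 | 179 244 270 12 | 180 244 270 12 | 181 244 270 12 | 182 244 270 12 | 183 244 270 11 | 184 248 269 7 | 185 249 268 5 | 186 249 267 4 | 187 249 266 6 | 188 249 266 18 | 189 249 266 18 | 190 249 266 18 | 191 249 267 19 | 192 249 267 19 | 193 249 267 19 | 194 255 266 12 | expect [257.1128828  183.23019413]
expect [256.93989471 191.49052018]
```

```bash
python3 - <<'E'
from h import *
import json
c=cam("wrist",json.load(open("w2.json")));S=cam("scene");T=cam("top")
print("tip w2-scene",tri(c,(134,45),S,(267,166)));print("collar",tri(c,(108,25),S,(265,152)))
print("torch top-scene: black end",tri(T,(245,160),S,(265,152)),"mid",tri(T,(228,143),S,(262,110)))
print("rod base",plane(S,(297,207),0.02), "rod/clamp h", [tri(T,(262,140),S,(295,135))])
C2=cam("wrist",{"tcp_pos":[.57718,-.39862,.29241],"eef_rot":[179.9026,-.1098,9.8064]})
print("red tab top left/right in look_large", [plane(C2,p,.166).round(3) for p in((96,126),(130,127),(158,124))])
E
```

```text
tip w2-scene (array([ 0.61139249, -0.13950753,  0.19674337]), np.float64(0.0022818684736138845))
collar (array([ 0.62405368, -0.12480884,  0.23602273]), np.float64(0.002853565986891329))
torch top-scene: black end (array([ 0.65784901, -0.10653218,  0.22025015]), np.float64(0.017628605730297356)) mid (array([ 0.69114757, -0.05446421,  0.33997257]), np.float64(0.005231580505926973))
rod base [ 0.69847951 -0.20207234  0.02      ] rod/clamp h [(array([ 0.72409167, -0.17141948,  0.27335216]), np.float64(0.0074330552831540055))]
red tab top left/right in look_large [array([ 0.61 , -0.22 ,  0.166]), array([ 0.615, -0.256,  0.166]), array([ 0.623, -0.286,  0.166])]
```

```bash
python3 - <<'E'
from h import *
import json
c=cam("wrist",json.load(open("w2.json")));S=cam("scene");T=cam("top")
C2=cam("wrist",{"tcp_pos":[.57718,-.39862,.29241],"eef_rot":[179.9026,-.1098,9.8064]})
b=plane(C2,(113,22),.02);print("rod base w",b, "in scene",proj(S,b),"in top",proj(T,b))
for x in(.70,.74,.777):
  for z in(.02,.2,.3,.4): print(x,z,proj(S,(x,-.185,z)).round())
im=cv2.imread("pics/scene0.png")
cv2.imwrite("pics/rod.png",np.hstack([cv2.resize(im[80:220,240:340],(430,600),interpolation=cv2.INTER_CUBIC),cv2.resize(cv2.imread("pics/look_large.png")[0:200,20:143],(369,600))]))
E
```

```text
rod base w [ 0.74203965 -0.15961745  0.02      ] in scene [294.30218242 197.60744329] in top [255.95478371 156.34643067]
0.7 0.02 [293. 205.]
0.7 0.2 [295. 159.]
0.7 0.3 [295. 130.]
0.7 0.4 [296. 100.]
0.74 0.02 [300. 200.]
0.74 0.2 [302. 155.]
0.74 0.3 [303. 126.]
0.74 0.4 [304.  96.]
0.777 0.02 [306. 196.]
0.777 0.2 [308. 151.]
0.777 0.3 [309. 123.]
0.777 0.4 [311.  93.]
```

View pics/rod.png

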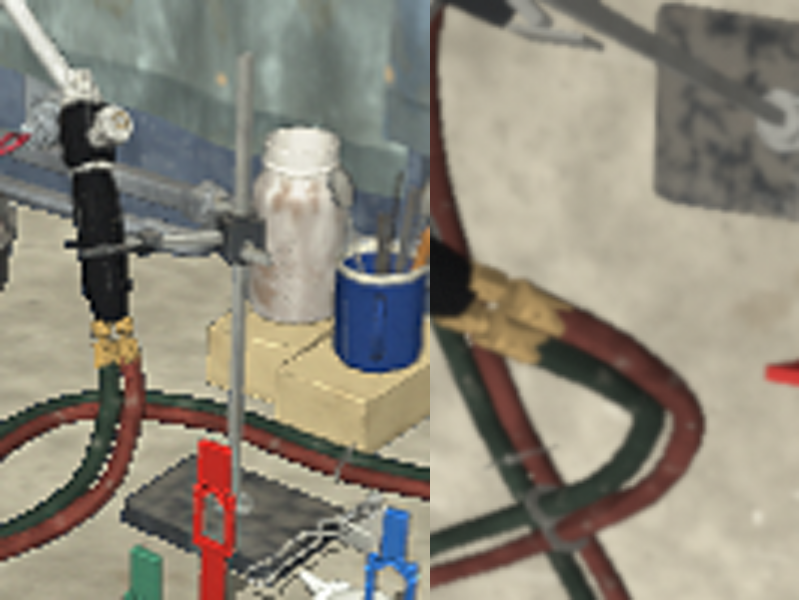

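The picture shows the retort rod, the brass torch fitting at scene (267,160) and the hose bend at scene (273,173), all near the red handle. I'll check how far the gripper will clear the hose.

```bash
python3 - <<'E'
from h import *
import json
S=cam("scene");C=cam("wrist",{"tcp_pos":[.58047,-.39843,.38264],"eef_rot":[-179.92,.1186,9.7527]});W=cam("wrist",json.load(open("w2.json")))
print("bend",tri(C,(107,143),S,(273,175)));print("bend w2-scene",tri(W,(171,85),S,(273,175)))
print("brass end near",tri(C,(66,103),S,(270,165)))
E
```

```text
bend (array([ 0.58188532, -0.19303474,  0.19210589]), np.float64(0.009361558676928514))
bend w2-scene (array([ 0.56393612, -0.19266402,  0.20500769]), np.float64(0.015382533689414434))
brass end near (array([ 0.62603181, -0.14310741,  0.19386745]), np.float64(0.00330920495987963))
```

```bash
python3 -m pendant '[[-16,45,0,0,0,0],[-32,95,0,0,0,0],[-47,140,0,0,0,0],[-47,190,0,0,0,0],[-47,240,0,0,0,0],[-47,290,0,0,0,0],[-47,340,0,0,0,-0.05],[-35,390,0,0,0,-0.1],[-23,440,0,0,0,-0.15],[-11,488,0,0,0,-0.2],[20,537,0,0,0,-0.208],[49,582,0,0,0,-0.208],[95,578,20,0,0,-0.208],[130,572,50,0,0,-0.208],[155,569,80,0,0,-0.208],[155,569,80,0,0,-0.208],[155,569,80,0,0,-0.208]]' 70; python3 look.py small 130 60 380 225
```

```text
time_s: 39.8
tcp_pos: [0.6064, -0.2483, 0.2634]
eef_rot: [180.0, 0.1, 6.0]
contact_force: [-0.6, 0.6, 0.5]
gripper_width: 0.07
gripper_force: 0.0
[ 0.60641262 -0.24833672  0.26341309] [1.79995267e+02 7.59084798e-02 6.03443677e+00]
157 239 245 7 | 158 239 250 12 | 159 239 251 13 | 160 238 251 14 | 161 238 251 14 | 162 237 251 15 | 163 232 251 20 | 164 231 251 21 | 165 231 254 24 | 166 148 255 29 | 167 147 255 33 | 168 146 255 37 | 169 141 255 45 | 170 142 255 38 | 171 142 255 36 | 172 143 256 41 | 173 144 256 52 | 174 144 256 54 | 175 144 256 56 | 176 144 256 57 | 177 144 256 57 | 178 144 256 59 | 179 143 256 62 | 180 143 255 62 | 181 144 253 61 | 182 147 253 59 | 183 149 253 58 | 184 153 253 51 | 185 156 253 46 | 186 161 253 42 | 187 162 253 43 | 188 163 252 36 | 189 164 252 27 | 190 165 183 19 | 191 169 183 15 | 192 171 183 13 | 193 172 184 13 | 194 172 184 13 | 195 173 183 11 | 196 173 183 11 | 197 173 183 11 | 198 172 183 12 | 199 172 182 11 | 200 171 182 12 | 201 170 179 10 | 202 170 181 12 | 203 169 181 13 | 204 168 180 13 | 205 167 180 14 | 206 167 179 13 | 207 166 178 13 | 208 164 177 14 | 209 164 176 13 | 210 163 175 13 | 211 161 174 14 | 212 160 173 14 | 213 160 173 14 | 214 160 172 13 | 215 160 170 11 | 216 155 169 12 | 217 152 168 15 | 218 151 166 16 | 219 150 165 16 | 220 147 163 17 | 221 145 162 18 | 222 141 160 20 | 223 137 158 22 | 224 136 157 22 |
```

```bash
python3 - <<'E'
from h import *
s=r.get_state();c=cam("wrist",s);im=cv2.cvtColor(cv2.imread("pics/look_small.png"),cv2.COLOR_BGR2RGB);m=mask(im,"small",80)
for y in range(176,193):
    x=np.nonzero(m[y,200:280])[0]+200
    if len(x): print(y,x.min(),x.max(),len(x),end=" | ")
a=np.radians(s["eef_rot"][2]);R=np.array([[np.cos(a),np.sin(a)],[-np.sin(a),np.cos(a)]])
for uv in((226,190),(239.5,189.6),(253,189.5)): P=plane(c,uv,.166);print(P.round(4),(R@(P-s["tcp_pos"])[:2]).round(4))
for y in(170,190,205): # hose edge nearest, at guess heights
    x=np.nonzero(m[y,140:200])[0].max()+140
    for z in(.05,.12,.18): print("hose",y,x,z,plane(c,(x,y),z).round(3))
E
```

```text
176 227 256 30 | 177 228 256 29 | 178 228 256 29 | 179 227 256 30 | 180 227 255 29 | 181 226 253 28 | 182 226 253 28 | 183 226 253 28 | 184 226 253 28 | 185 226 253 28 | 186 227 253 27 | 187 231 253 23 | 188 236 252 17 | 189 245 252 8 | [ 0.6037 -0.2174  0.166 ] [0.0004 0.0312]
[ 0.6055 -0.2309  0.166 ] [0.0008 0.0175]
[ 0.6071 -0.2445  0.166 ] [0.0009 0.0038]
hose 170 159 0.05 [ 0.588 -0.11   0.05 ]
hose 170 159 0.12 [ 0.606 -0.134  0.12 ]
hose 170 159 0.18 [ 0.621 -0.154  0.18 ]
hose 190 183 0.05 [ 0.562 -0.145  0.05 ]
hose 190 183 0.12 [ 0.584 -0.162  0.12 ]
hose 190 183 0.18 [ 0.604 -0.177  0.18 ]
hose 205 180 0.05 [ 0.538 -0.141  0.05 ]
hose 205 180 0.12 [ 0.565 -0.159  0.12 ]
hose 205 180 0.18 [ 0.588 -0.175  0.18 ]
```

```bash
python3 -m pendant '[[3.6,0.4,15,0,0,0.1],[3.6,0.4,40,0,0,0.14],[3.6,0.4,70,0,0,0.14],[3.6,0.4,90,0,0,0.14],[3.6,0.4,98,0,0,0.14],[3.6,0.4,98,0,0,0.14]]' 74; python3 -m pendant '[[0,0,8,0,0,0],[0,0,16,0,0,0],[0,0,24,0,0,0],[0,0,24,0,0,0]]'
```

```text
time_s: 40.6
tcp_pos: [0.6105, -0.2484, 0.1667]
eef_rot: [180.0, -0.1, -2.0]
contact_force: [-0.6, 0.9, 0.3]
gripper_width: 0.0739
gripper_force: 0.0
time_s: 41.1
tcp_pos: [0.6099, -0.2481, 0.1407]
eef_rot: [-180.0, 0.1, -2.0]
contact_force: [-0.2, -0.0, 0.3]
gripper_width: 0.0744
gripper_force: 0.0
```

```bash
python3 -m pendant '[[0,0,0,0,0,0],[0,0,0,0,0,0],[0,0,0,0,0,0],[0,0,0,0,0,0],[0,0,0,0,0,0],[0,0,0,0,0,0],[0,0,0,0,0,0]]' 15 40; python3 - <<'E'
from h import *
im=r.capture("scene");S=cam("scene");m=mask(im,"small",120)[170:230,280:310]
print("\n".join("".join(".#"[k] for k in row.astype(int)) for row in m if row.any()))
E
```

```text
time_s: 41.98
tcp_pos: [0.6104, -0.2482, 0.1418]
eef_rot: [180.0, -0.0, -2.0]
contact_force: [0.3, 0.7, -0.2]
gripper_width: 0.0272
gripper_force: 39.6
##............................
###...........................
####..........................
####..........................
............#............###..
..........#####..........####.
..........#######........#####
..........#######.........####
..........#######...........##
..........######..............
...........#####..............
...........#####..............
...........#####..............
..........#######.............
..........########............
.........#########............
.........#########............
.........########.............
.........###..#####...........
.........##....####...........
.........##....####...........
.........##.....##............
.........##.....##............
.........##.....##............
.........##.....##............
........###....###............
........###....###............
........#####..###............
.........#########............
..........########............
..........#######.............
..........#######.............
.........#######..............
.........######...............
.........######...............
.........######...............
.........######...............
.........######...............
.........######...............
.........######...............
.........######...............
.........#####................
...........###................
............##................
```

```bash
python3 -m pendant '[[0,0,-5,0,0,0],[0,3,-20,0,0,0],[0,7,-50,0,0,0],[0,11,-95,0,0,0],[0,15,-140,0,0,0],[0,15,-185,0,0,0],[0,15,-210,0,0,0],[0,15,-218,0,0,0],[0,15,-218,0,0,0]]' - 55; python3 -m pendant '[[-30,0,0,0,0,0],[-70,-3,0,0,0,0],[-111,-9,0,0,0,0],[-140,-50,0,0,0,0],[-160,-95,0,0,0,0],[-175,-137,0,0,0,0],[-180,-177,0,0,0,0],[-185,-217,0,0,0,0.03],[-190,-257,0,0,0,0.068],[-192,-307,0,0,0,0.068],[-193,-357,0,0,0,0.068],[-195,-407,0,0,0,0.068],[-197,-455,0,0,0,0.068],[-199,-505,0,0,0,0.068],[-201,-550,0,0,0,0.068],[-203,-580,0,0,0,0.068],[-203,-598,0,0,0,0.068],[-203,-598,0,0,0,0.068],[-203,-598,0,0,0,0.068]]'
```

```text
time_s: 43.15
tcp_pos: [0.6098, -0.2632, 0.3598]
eef_rot: [-180.0, -0.0, -2.0]
contact_force: [0.0, 0.0, -2.2]
gripper_width: 0.0268
gripper_force: 54.4
time_s: 45.52
tcp_pos: [0.428, 0.3406, 0.3598]
eef_rot: [180.0, -0.0, -5.9]
contact_force: [-0.4, -0.3, -0.7]
gripper_width: 0.0269
gripper_force: 54.4
```

```bash
python3 - <<'E'
from h import *
s=r.get_state();im=r.capture("scene");S=cam("scene");m=mask(im,"small",120)
for dz in(-.016,-.04,-.06,-.08,-.1,-.11):
    u,v=proj(S,s["tcp_pos"]+np.array([0,0,dz]));x=np.nonzero(m[int(round(v)),int(u)-20:int(u)+20])[0]+int(u)-20
    print(dz,u.round(1),v.round(1),x.tolist())
ys,xs=np.nonzero(m[60:180,80:180]);print(ys.min()+60,ys.max()+60)
E
```

```text
-0.016 121.5 107.0 [119, 120, 121, 122, 123, 124]
-0.04 122.8 113.7 [121, 124]
-0.06 123.9 119.2 [122, 123, 124, 125, 126]
-0.08 124.9 124.7 [124, 125, 126]
-0.1 126.0 130.0 [125, 126]
-0.11 126.5 132.7 [126, 127]
94 134
```

```bash
python3 -m pendant '[[0,-1.6,20,0,0,0],[0,-1.6,55,0,0,0],[0,-1.6,95,0,0,0],[0,-1.6,112,0,0,0],[0,-1.6,117,0,0,0],[0,-1.6,117,0,0,0],[12,-1.6,117,0,0,0],[26,-1.6,117,0,0,0],[40,-1.6,117,0,0,0],[52,-1.6,117,0,0,0],[62,-1.6,117,0,0,0],[68,-1.6,117,0,0,0],[68,-1.6,117,0,0,0]]';  python3 -m pendant '[[0,0,5,0,0,0],[0,0,10,0,0,0],[0,0,14,0,0,0],[0,0,14,0,0,0]]'
```

```text
time_s: 47.2
tcp_pos: [0.4959, 0.336, 0.2426]
eef_rot: [180.0, 0.0, -5.9]
contact_force: [-0.4, -0.2, -0.5]
gripper_width: 0.0269
gripper_force: 54.4
time_s: 47.7
tcp_pos: [0.4954, 0.3359, 0.2283]
eef_rot: [180.0, 0.0, -5.9]
contact_force: [-1.1, -0.2, -0.9]
gripper_width: 0.0274
gripper_force: 54.4
```

```bash
python3 -m pendant '[[0,0.5,1.5,0,0,0],[0,0.5,2.5,0,0,0],[0,0.5,2.5,0,0,0]]';  python3 -m pendant '[[0,0,1,0,0,0],[0,0,1.5,0,0,0],[0,0,1.5,0,0,0]]'; python3 -m pendant '[[0,0,1,0,0,0],[0,0,1,0,0,0],[0,0,1,0,0,0]]'
```

```text
time_s: 48.08
tcp_pos: [0.4956, 0.3355, 0.2262]
eef_rot: [180.0, 0.0, -5.9]
contact_force: [-0.0, 0.3, -1.2]
gripper_width: 0.027
gripper_force: 54.4
time_s: 48.45
tcp_pos: [0.4958, 0.3356, 0.225]
eef_rot: [-180.0, -0.0, -5.9]
contact_force: [0.0, -1.5, 1.8]
gripper_width: 0.0272
gripper_force: 54.4
time_s: 48.82
tcp_pos: [0.496, 0.3355, 0.2245]
eef_rot: [-180.0, -0.1, -5.9]
contact_force: [0.6, -2.7, 6.4]
gripper_width: 0.0269
gripper_force: 54.5
```

```bash
python3 -m pendant '[[0,0.8,-0.8,0,0,0],[2,0.8,-0.4,0,0,0],[4,0.8,0,0,0,0],[5,0.8,0.2,0,0,0],[5,0.8,0.2,0,0,0]]'; python3 -m pendant '[[0.7,0,0.1,0,0,0],[1,0,0.2,0,0,0],[1,0,0.2,0,0,0]]'
```

```text
time_s: 49.45
tcp_pos: [0.5003, 0.334, 0.2231]
eef_rot: [180.0, 0.0, -5.9]
contact_force: [-1.8, -1.6, -1.2]
gripper_width: 0.027
gripper_force: 54.4
time_s: 49.82
tcp_pos: [0.5011, 0.334, 0.2232]
eef_rot: [180.0, 0.0, -5.9]
contact_force: [-4.5, -1.2, 0.7]
gripper_width: 0.0267
gripper_force: 54.4
```

```bash
python3 -m pendant '[[1,0,0.1,0,0,0],[1.5,0,0.2,0,0,0],[1.5,0,0.2,0,0,0]]'; python3 -m pendant '[[1,0,0.1,0,0,0],[1.5,0,0.2,0,0,0],[1.5,0,0.2,0,0,0]]'
```

```text
time_s: 50.2
tcp_pos: [0.5024, 0.3339, 0.2231]
eef_rot: [180.0, 0.1, -5.9]
contact_force: [-5.9, -0.3, 0.2]
gripper_width: 0.0268
gripper_force: 54.4
time_s: 50.58
tcp_pos: [0.5036, 0.3338, 0.2229]
eef_rot: [180.0, 0.1, -5.9]
contact_force: [-7.3, -0.8, 1.9]
gripper_width: 0.0269
gripper_force: 54.5
```

```bash
python3 -m pendant '[[0.5,0,0,0,0,0],[0.5,0,0,0,0,0],[0.5,0,0,0,0,0],[-1,0,0,0,0,0],[-2,0,0.2,0,0,0],[-3,0,0.2,0,0,0],[-3,0,0.2,0,0,0]]'; python3 -m pendant '[[0,0,0,0,0,0],[0,0,0,0,0,0],[0,0,0,0,0,0],[0,0,0,0,0,0],[0,0,0,0,0,0]]' 50; python3 -m pendant '[[0,0,-15,0,0,0],[0,0,-50,0,0,0],[0,0,-95,0,0,0],[0,0,-115,0,0,0],[0,0,-130,0,0,0],[0,0,-130,0,0,0]]'; python3 - <<'E'
from h import *
s=r.get_state();im=r.capture("wrist");c=cam("wrist",s);cv2.imwrite("pics/h3w.png",cv2.cvtColor(im,cv2.COLOR_RGB2BGR))
HUE["medium"]=(60,100,0)
for n in("large","medium","small"):
  m=mask(im,n,80);print("\n",n)
  for y in range(165,226):
    x=np.nonzero(m[y,200:320])[0]
    if len(x)>2: print(y,x.min()+200,x.max()+200,len(x),end=" | ")
for P in((.5175,.333,.242),(.5095,.334,.2445),(.4995,.335,.2465)): print("expect",proj(c,P))
E
```

```text
time_s: 51.45
tcp_pos: [0.5018, 0.3341, 0.2229]
eef_rot: [180.0, -0.0, -5.9]
contact_force: [-0.3, -2.2, -0.9]
gripper_width: 0.027
gripper_force: 54.3
time_s: 52.08
tcp_pos: [0.5015, 0.3343, 0.2228]
eef_rot: [-180.0, -0.0, -5.9]
contact_force: [0.4, 0.2, -0.2]
gripper_width: 0.0495
gripper_force: 0.0
time_s: 52.82
tcp_pos: [0.5017, 0.3344, 0.354]
eef_rot: [-179.9, -0.1, -5.9]
contact_force: [-0.1, -0.0, -1.0]
gripper_width: 0.0497
gripper_force: 0.0

 large
165 243 270 28 | 166 243 270 28 | 167 245 270 22 | 168 249 264 16 | 169 249 264 16 | 170 249 264 16 | 171 249 264 16 | 172 249 264 16 | 173 249 263 15 | 174 251 263 13 | 
 medium
167 244 267 8 | 168 244 269 10 | 169 244 270 12 | 170 244 270 11 | 171 244 269 11 | 172 244 269 11 | 173 248 266 5 | 174 249 265 4 | 175 249 265 17 | 176 248 266 19 | 177 249 266 18 | 178 248 266 19 | 179 249 266 18 | 180 249 266 18 | 
 small
175 243 270 7 | 176 242 270 8 | 177 242 270 8 | 178 242 270 8 | 179 242 270 8 | 180 243 270 7 | 181 243 270 7 | 182 244 269 7 | 183 245 269 25 | 184 245 269 25 | 185 245 270 26 | 186 245 270 26 | 187 245 270 26 | 188 245 270 26 | 189 245 270 26 | 190 245 270 26 | 191 246 270 25 | expect [256.63501941 172.15628265]
expect [256.4661091  180.24338978]
expect [256.49564858 190.03221996]
```

```bash
python3 - <<'E'
from h import *
s=r.get_state();c=cam("wrist",s);S=cam("scene")
for n,uv,z in(("L",(256.7,174.3),.242),("M",(257.7,181),.244),("S",(258,191.5),.246)):
    P=plane(c,uv,z);d=P[:2]-[.5805,.3243];print(n,(d@[.9949,-.1011]).round(4),(d@[.1011,.9949]).round(4))
im=r.capture("scene");cv2.imwrite("pics/h3s.png",cv2.cvtColor(im,cv2.COLOR_RGB2BGR))
HUE["medium"]=(60,100,0)
out=np.full((100,70),".")
for n,ch in(("large","L"),("medium","M"),("small","S")): out[mask(im,n,100)[110:210,120:190]]=ch
print("\n".join("".join(q) for q in out))
E
```

```text
L -0.0661 0.0018
M -0.0727 0.0008
S -0.0836 0.0005
......................................................................
......................................................................
......................................................................
......................................................................
......................................................................
......................................................................
......................................................................
......................................................................
......................................................................
......................................................................
......................................................................
......................................................................
......................................................................
......................................................................
.......................................................
[... 5350 characters left out ...]
.............................................................
......................................................................
......................................................................
......................................................................
......................................................................
......................................................................
......................................................................
......................................................................
......................................................................
......................................................................
```

```bash
python3 -m pendant '[[0,0,-20,0,0,0],[0,0,-20,0,0,0],[0,0,-20,0,0,0],[0,0,-20,0,0,0]]'; python3 -c "
from plant import r
print(r.close_job())"
```

```text
time_s: 53.42
tcp_pos: [0.5012, 0.334, 0.3717]
eef_rot: [179.9, 0.1, -5.9]
contact_force: [-0.2, -0.4, -0.0]
gripper_width: 0.0501
gripper_force: 0.0
the job is handed in; nothing more can be done
None
```

All three pans hang nested on the hook (large, medium, small), each pressed back until the wrist force showed the pad giving (about 6.5–7.5 N) and then released, and the job was handed in at about 53 s without a verdict being returned; the small pan's tab measured about 11 mm in front of the medium's, within the 5–14 mm allowed.

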